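# Uncover the hot pan at the farm shop's tasting counter

### The job

The lid of the wide shallow pan on the hot plate is hot: pick up the lid lifter, hook its fork under the loop of that lid and lift the lid off, keeping it level and never touching it with the gripper. Set the lid down with the lifter in the middle of the round wooden board, unhook the lifter and stand it upright on the bare counter. Leave the small tall pot where it is.

Things in the scene. Friction and masses are not known exactly. Their poses are not given: they have to be found in the camera images.
- lid: Loose flat steel lid of the wide shallow pan, 174 mm across, about 0.4 kg. Origin: centre of its underside, z up, x away from the robot within 35 deg. A step 6 mm deep, 152 mm across, sits with play in the pan's mouth, rim 6 mm above the origin; upper face 12 mm above the origin. Pan (168 mm, two ears) and the round white hot plate under it are fixed. On the board the lid rests on its step.
- lid_bar (a point): Middle of the straight top bar of the lid's loop handle, 54 mm above the lid's origin. The bar is round, 8 mm thick, along the lid's y axis; it leaves 38 mm free height over the lid's upper face. The two uprights stand at y = +42 and -42 mm, so the opening is 76 mm wide; it is passed through along x, from either side.
- lifter_grip (a point): Centre of the wooden handle of the loose lid lifter (0.28 kg, 122 mm tall, stands on the counter by itself), 110 mm above its underside. z up; x is the way the fork points, away from the robot within 30 deg at the start. Handle: bar along x, 85 mm long, 20 mm wide, 24 mm high. A shank goes down at its rear end (x -45 to -37 mm) to the fork: seen from the side, a C open to +x.
- lifter_fork (a point): Seat of the lifter's fork: straight below the handle centre by 104 mm, level with the prongs' tops, midway between them. Two prongs along x at y = +17 and -17 mm, each 8 mm wide, 6 mm thick. Tips (x +20 to +27 mm) and rear stops (x -27 to -20 mm) rise to 14 mm over the underside: between them, 40 mm free, the bar lies and may slide. Foot 52 mm wide at x -46 to -34 mm. A bar laid across both prongs hangs balanced.
- board_top (a point): Centre of the upper face of the fixed round wooden board, 224 mm across and 20 mm thick, lying on the counter. z is up. Board and pan lie left and right of the middle, either way round.
- small_pot: Bystander: a small tall dark steel pot, 104 mm across, 136 mm tall over the loop of its own closed lid, loose, 1.3 kg, standing at the far side of the counter. Origin: centre of its underside, z up. To be left alone.
Not all that is in view belongs to the job. What is shaped like the lid but purple or yellow is not meant.

How it is judged:
By the outcome, as a careful person would: the job done as asked, in the order asked, and still so for the second after the job is handed in, with the robot touching nothing.
It also fails if it takes over 64 s, if anything falls off the work surface, if the arm or the gripper's body presses on something with over 40 N, if the wrist force passes 120 N, or if a joint passes its speed limit or range.

### The arm

A 6-joint arm with a two-finger parallel gripper is mounted at the origin on the work surface. World frame = base frame: x ahead of the robot, y to its left, z up, the work surface at z = 0. Lengths are in m, angles in rad, forces in N, time in s.
With the tool pointing down it reaches from about 0.375 to 0.9 m from the base axis. Payload 3.1 kg.
Tool frame: the origin (TCP) lies midway between the tips of the shut fingers; the grasp point (between the pads) lies 19 mm behind it; z points along the fingers, y is the line along which they close (so a half turn about z gives the same grasp; the last joint's range is limited). The gripper opens to 87 mm and grips with 3 to 60 N. Pads are 19 mm wide; open, the fingers measure 117 mm over their backs; the gripper's body (75 mm by 190 mm) begins 51 mm behind the grasp point.
Start: joints at [-1.321, 0.527, 1.433, -0, 1.181, -0.178], TCP at [0.259, -0.569, 0.223] pointing down, gripper open.
Joint ranges: [-3.08, 3.08], [-0.75, 2.2], [0.22, 2.44], [-1.43, 4.57], [0, 2.65], [-2.85, 2.85]. Speed limits (rad/s): [2.79, 2.79, 3.14, 3.14, 3.14, 3.14].

### API

Orientations are given as a unit quaternion [x, y, z, w].
In Python, from rig import status, imaging, order gives the robot as it stands.
- The arm moves only by the tool arm_command, never from a script. Its argument "deltas" is one flat list of numbers, 5 for each row, row after row: the opening, from -1 (shut) to 1 (fully open), so that 0 is half open, then the shift along the tool's x, y, z in m, then the turn about the tool's z in rad. In form: [gripper, tx, ty, tz, roll, gripper, tx, ty, tz, roll, ...]. A call has 1 to 12 rows; each row shifts and turns the commanded pose from where the row before left it, along the tool's axes as they then stand; what a row does not reach is not made up. A row lasts 1/8 s, in which the tool goes at most 62.5 mm and 10.7 degrees, less where a joint would pass 70% of its speed; a pose out of reach is approached as far as the arm can. A call with a gripper value outside its range is refused whole. The fingers move at their own pace and stop on an object; "newtons" is the grip in N (left out, the last holds). Time passes only in rows, so rows that do not move let the fingers close. It gives the time, the measured TCP pose, the force, the opening and the grip force at its end, in the units of the state.
- status.get_obs(): the state, without advancing time (a new reading comes with each control period).
- imaging.camera(name): name is "scene" or "top"; returns (picture, depth): 420x560x3 uint8, red, green, blue; 420x560 float32, m along the optical axis (not along the pixel's ray), 0 where there is no reading.
- imaging.camera_params(name): a dict with "intrinsics" (3x3 intrinsics, pixels), "camera_from_world" (4x4, takes a point from world to camera coordinates). Camera axes: x right, y up, looking along -z (the intrinsics and any distortion apply to the point x, -y, -z); pixel columns grow to the right and rows downward; lengths in m; the calibration is good to about 2 mm. A picture is of the moment at which its call begins. camera_params takes no time and is no camera call.
- order.hand_in(): hands the job in; it is judged then, once.
The state is a dict: "time": time; "q": joint angles; "joint_velocities": joint speeds; "joint_torque": joint torques, N m; "position": TCP position; "tool_rot": TCP orientation; "ft_force": force on the tool from outside, world axes, zero at the start; "moment": the same for the moment, N m; "grip_width": finger opening in m; "grip_force": force on a finger pad.
Only numpy, scipy, OpenCV 4.12 (cv2) and the standard library are available. Lean on these libraries where they do the work, as an engineer would, in place of code of your own. Each camera call takes 0.05 s, during which the arm holds its last target. There are 200 camera calls.

## Working session

There is one attempt and no reset: what is moved stays moved. The work goes in short steps, Python scripts to look and compute and a tool call to move; the robot and the scene stay as the last step left them, time stands still between calls to the robot, and variables do not carry over. Pictures are saved under pics/ and viewed, at most 10 in all, crops included, and the job is handed in when it is done.

Besides the shell and the picture viewer there is one more tool, called after "Request:" in YAML: its name, and indented under it one key for each argument. arm_command: Moves the arm, as the interface text tells. Its arguments: {"type":"object","properties":{"deltas":{"type":"array"},"newtons":{"type":"number"}},"required":["deltas"]}

```bash
mkdir -p pics; cat > h.py <<'E'
import numpy as np,cv2
from rig import status,imaging,order
def cap(n,save=None):
    p,d=imaging.camera(n)
    if save: cv2.imwrite('pics/'+save,cv2.cvtColor(p,cv2.COLOR_RGB2BGR))
    return p,d
def cloud(n,d):
    c=imaging.camera_params(n);K=np.array(c['intrinsics']);T=np.linalg.inv(np.array(c['camera_from_world']))
    v,u=np.mgrid[:d.shape[0],:d.shape[1]]
    X=np.stack([(u-K[0,2])/K[0,0]*d,-(v-K[1,2])/K[1,1]*d,-d],-1)
    W=X@T[:3,:3].T+T[:3,3]; W[d==0]=np.nan
    return W
E
python3 - <<'E'
from h import *
for n in('scene','top'):
    p,d=cap(n,n+'0.png');c=imaging.camera_params(n);print(n,{k:np.round(v,3).tolist() if not isinstance(v,(str,dict)) else v for k,v in c.items()})
    np.savez('/tmp/'+n,p=p,d=d,W=cloud(n,d))
o=status.get_obs();print({k:np.round(v,3).tolist() for k,v in o.items()})
E
```

```text
scene {'intrinsics': [[515.162, 0.0, 279.728], [0.0, 515.162, 206.253], [0.0, 0.0, 1.0]], 'camera_from_world': [[-0.509, 0.86, 0.021, 0.156], [-0.458, -0.292, 0.84, 0.187], [0.728, 0.418, 0.543, -1.985], [0.0, 0.0, 0.0, 1.0]]}
top {'intrinsics': [[502.398, 0.0, 281.119], [0.0, 502.398, 214.601], [0.0, 0.0, 1.0]], 'camera_from_world': [[0.015, -1.0, -0.008, 0.122], [0.996, 0.014, 0.09, -0.512], [-0.09, -0.009, 0.996, -1.526], [0.0, 0.0, 0.0, 1.0]]}
{'time': 0.1, 'q': [-1.322, 0.528, 1.434, -0.0, 1.181, -0.178], 'joint_velocities': [0.001, 0.001, -0.002, -0.0, 0.001, -0.0], 'joint_torque': [-0.001, -44.099, -17.715, 0.064, 0.053, -0.0], 'position': [0.259, -0.568, 0.222], 'tool_rot': [0.977, 0.212, -0.0, -0.001], 'ft_force': [0.449, 0.403, -0.255], 'moment': [0.0, 0.028, 0.059], 'grip_force': 0.0, 'grip_width': 0.087}
```

View pics/scene0.png

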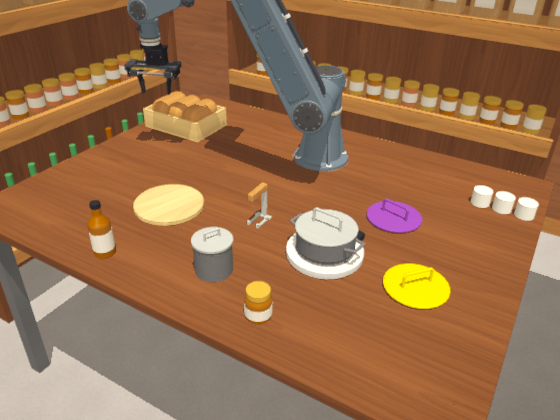

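View pics/top0.png

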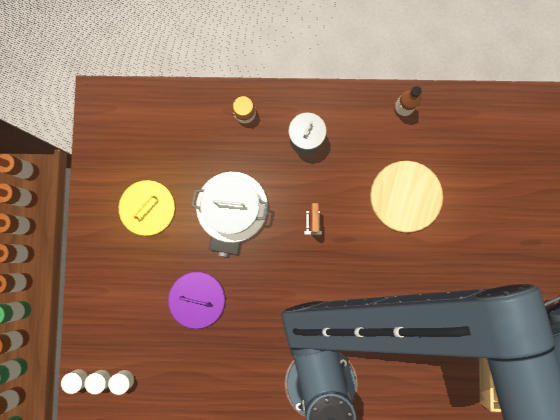

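The pan with the steel lid is at top (231,206) and scene (327,235). The lifter is at top (315,218) and scene (259,205), and the board at top (407,196) and scene (169,204).

These could be taken for the lid:
- yellow at top (147,208): wrong colour
- purple at top (197,300): wrong colour
- small pot's lid at top (308,131): belongs to the bystander
- steel lid on the white plate at top (231,206): this is the one I choose

```bash
python3 - <<'E'
from h import *
S=np.load('/tmp/scene.npz');T=np.load('/tmp/top.npz')
def pca(P):
    m=P.mean(0);u,s,v=np.linalg.svd(P-m);a=v[0];return m,np.degrees(np.arctan2(a[1],a[0]))
def reg(D,x0,x1,y0,y1):
    W=D['W'];return (W[...,0]>x0)&(W[...,0]<x1)&(W[...,1]>y0)&(W[...,1]<y1)
for nm,D in(('scene',S),('top',T)):
    W=D['W'];p=D['p'].astype(int);hsv=cv2.cvtColor(D['p'],cv2.COLOR_RGB2HSV)
    px={'scene':dict(lid=(327,235),lift=(259,205),board=(169,204),pot=(213,253)),'top':dict(lid=(231,206),lift=(315,218),board=(407,196),pot=(308,131))}[nm]
    c={k:W[v-3:v+4,u-3:u+4].reshape(-1,3) for k,(u,v) in px.items()};print(nm,{k:np.nanmedian(v,0).round(3).tolist() for k,v in c.items()})
    np.set_printoptions(suppress=True,precision=4)
    # lid
    L=np.nanmedian(c['lid'],0);r=reg(D,L[0]-.1,L[0]+.1,L[1]-.1,L[1]+.1)
    z=W[...,2][r];h,e=np.histogram(z[~np.isnan(z)],bins=np.arange(0,.2,.004));print('lid z hist',[(round(e[i],3),int(h[i])) for i in range(len(h)) if h[i]>8])
    # handle (orange wood)
    L=np.nanmedian(c['board'],0);u,v=px['lift']
    m=np.zeros(r.shape,bool);m[v-35:v+35,u-35:u+35]=1
    o=m&(W[...,2]>.08)&(hsv[...,1]>120);P=W[o];
    if len(P): print('handle n',len(P),'z',np.percentile(P[:,2],[5,50,95]),'pca',pca(P[P[:,2]>.113]) )
    o=m&(W[...,2]<.03)&(W[...,2]>.004)&(hsv[...,1]<90);P=W[o]
    print('fork n',len(P),P.mean(0) if len(P) else '')
    u,v=px['board'];m[:]=0;m[v-50:v+50,u-60:u+60]=1
    o=m&(abs(W[...,2]-.02)<.006)&(hsv[...,2]>150);P=W[o]
    (cx,cy),rr=cv2.minEnclosingCircle(P[:,:2].astype(np.float32));print('board',cx,cy,rr,np.median(P[:,2]),P.mean(0))
s=cv2.imread('pics/scene0.png')[165:285,230:400];t=cv2.imread('pics/top0.png')[155:275,180:350]
cv2.imwrite('pics/crop.png',np.hstack([cv2.resize(a,None,fx=2.3*1,fy=2.3,interpolation=cv2.INTER_CUBIC) for a in(s,t)]))
E
```

```text
scene {'lid': [0.57, 0.302, 0.102], 'lift': [0.419, -0.016, 0.001], 'board': [0.588, -0.248, 0.021], 'pot': [0.795, 0.088, 0.1]}
lid z hist [(np.float64(0.0), 561), (np.float64(0.004), 67), (np.float64(0.008), 85), (np.float64(0.012), 70), (np.float64(0.016), 92), (np.float64(0.02), 127), (np.float64(0.024), 501), (np.float64(0.028), 328), (np.float64(0.032), 46), (np.float64(0.036), 34), (np.float64(0.04), 42), (np.float64(0.044), 68), (np.float64(0.048), 67), (np.float64(0.052), 58), (np.float64(0.056), 72), (np.float64(0.06), 64), (np.float64(0.064), 69), (np.float64(0.068), 59), (np.float64(0.072), 67), (np.float64(0.076), 77), (np.float64(0.08), 127), (np.float64(0.084), 111), (np.float64(0.088), 69), (np.float64(0.092), 59), (np.float64(0.096), 414), (np.float64(0.1), 1064), (np.float64(0.104), 92), (np.float64(0.108), 9), (np.float64(0.128), 9), (np.float64(0.14), 27), (np.float64(0.144), 53)]
handle n 199 z [0.1026 0.1182 0.1244] pca (array([0.5018, 0.0328, 0.1204]), np.float64(0.3632165006638602))
fork n 164 [0.4877 0.0453 0.0125]
board 0.6645063757896423 -0.2599112391471863
[... 237 characters left out ...]
at64(0.004), 64), (np.float64(0.016), 30), (np.float64(0.02), 193), (np.float64(0.024), 333), (np.float64(0.028), 279), (np.float64(0.032), 64), (np.float64(0.076), 12), (np.float64(0.08), 35), (np.float64(0.084), 28), (np.float64(0.088), 22), (np.float64(0.092), 125), (np.float64(0.096), 795), (np.float64(0.1), 1182), (np.float64(0.104), 452), (np.float64(0.108), 54), (np.float64(0.14), 19), (np.float64(0.144), 45), (np.float64(0.148), 13)]
handle n 195 z [0.1165 0.1216 0.1266] pca (array([0.4956, 0.0303, 0.1216]), np.float64(-179.59721938330733))
fork n 91 [0.48   0.035  0.0083]
board 0.5747707486152649 -0.25951993465423584 0.11247185617685318 0.020063010927853675 [ 0.5742 -0.2593  0.02  ]
```

View pics/crop.png

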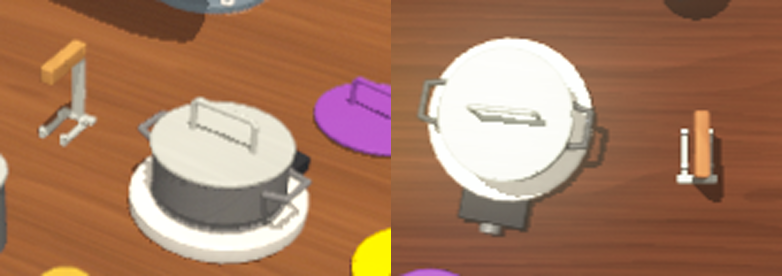

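The crop shows the steel lid with its loop on the pan on the white plate: bar at crop (505,114), about top (230,205). The lifter's wooden handle points away from the robot, with its shank at the near end. Next I refine the bar, lid and handle poses.

```bash
cat >> h.py <<'E'
def rays(n,uv,z):
    c=imaging.camera_params(n);K=np.array(c['intrinsics']);T=np.linalg.inv(np.array(c['camera_from_world']))
    uv=np.asarray(uv,float);R=np.stack([(uv[:,0]-K[0,2])/K[0,0],-(uv[:,1]-K[1,2])/K[1,1],-np.ones(len(uv))],-1)@T[:3,:3].T
    o=T[:3,3];return o+R*((z-o[2])/R[:,2])[:,None]
def rect(P):
    (c,s,a)=cv2.minAreaRect((P[:,:2]*1000).astype(np.float32));return np.round(c,1),np.round(s,1),round(a,1)
def line(P):
    vx,vy,x,y=cv2.fitLine((P[:,:2]*1000).astype(np.float32),cv2.DIST_HUBER,0,.01,.01).ravel();return np.degrees(np.arctan2(vy,vx))
E
python3 - <<'E'
from h import *
for n in('scene','top'):
    D=np.load(f'/tmp/{n}.npz');W=D['W'];hsv=cv2.cvtColor(D['p'],cv2.COLOR_RGB2HSV)
    x,y,z=W[...,0],W[...,1],W[...,2]
    # lid bar
    m=(abs(x-.55)<.1)&(abs(y-.28)<.1)&(z>.132)&(z<.156);v,u=np.nonzero(m)
    P=rays(n,np.c_[u,v],.145);print(n,'bar',len(P),rect(P),line(P),'z',np.percentile(z[m],[10,50,90]))
    m=(abs(x-.55)<.12)&(abs(y-.28)<.12)&(z>.088)&(z<.112);v,u=np.nonzero(m);P=rays(n,np.c_[u,v],.101)
    print('lid face circ',cv2.minEnclosingCircle((P[:,:2]*1000).astype(np.float32)),P.mean(0))
    m=(abs(x-.5)<.08)&(abs(y-.03)<.04)&(z>.112)&(z<.13)&(hsv[...,1]>90);v,u=np.nonzero(m);P=rays(n,np.c_[u,v],.122);print('handle',len(P),rect(P),line(P),P.mean(0))
    print('handle cloud med',np.median(W[m],0), 'x',np.percentile(x[m],[1,99]))
    m=(abs(x-.5)<.08)&(abs(y-.035)<.05)&(z>.004)&(z<.04)&(hsv[...,1]<90);P=W[m];print('fork',rect(P),np.percentile(P[:,0],[2,98]),np.percentile(P[:,1],[2,98]))
D=np.load('/tmp/top.npz');W=D['W'];m=(W[...,2]>.03)&(abs(W[...,1]-.27)<.2)&(abs(W[...,0]-.53)<.15);print('ears y',np.percentile(W[m][:,1],[.5,99.5]),'x',np.percentile(W[m][:,0],[.5,99.5]))
E
```

```text
scene bar 100 (array([542.8, 285.4]), array([92.9, 29.5]), 86.1) 83.3005 z [0.13793709 0.14483924 0.14768516]
lid face circ ((544.3715209960938, 279.41656494140625), 96.02503967285156) [0.54784092 0.28677395 0.101     ]
handle 138 (array([505.3,  35.1]), array([96.8, 27.8]), 0.2) 5.1661034 [0.50530481 0.03456828 0.122     ]
handle cloud med [0.50335939 0.03458789 0.12098513] x [0.45725274 0.54119205]
fork (array([487.5,  29.9]), array([53.3, 81. ]), 88.9) [0.45254343 0.5268593 ] [0.00779839 0.05364389]
top bar 88 (array([532.2, 278.2]), array([89.6,  7.7]), 85.0) 84.44551 z [0.14067184 0.1458185  0.14983618]
lid face circ ((523.47998046875, 280.836181640625), 110.65365600585938) [0.53191387 0.27889046 0.101     ]
handle 200 (array([495.9,  30.1]), array([81.2, 17.3]), 0.5) 0.49230108 [0.49548806 0.03011776 0.122     ]
handle cloud med [0.49577674 0.03010913 0.12161171] x [0.45548321 0.53665935]
fork (array([488.1,  29.6]), array([71.2, 49.8]), 0.7) [0.45255906 0.52310095] [0.00436845 0.05398072]
ears y [0.17314421 0.38901624] x [0.41116758 0.63009398]
```

Request:
arm_command:
  deltas: [1,0,0,0,0.14,1,0,0,0,0.14,1,0,0,0,0.14,1,0.02,-0.05,0,0,1,0.02,-0.05,0,0,1,0.02,-0.05,0,0,1,0.02,-0.05,0,0,1,0.02,-0.05,0,0,1,0.02,-0.05,0,0,1,0.02,-0.05,0,0,1,0.02,-0.05,0,0,1,0.02,-0.05,0,0]

```text
time: 1.6
position: [0.4361, -0.1156, 0.2224]
tool_rot: [1.0, 0.004, -0.0, -0.0]
ft_force: [1.0, -0.6, 0.5]
grip_width: 0.0872
grip_force: 0.0
```

Request:
arm_command:
  deltas: [1,0.02,-0.05,0,0,1,0.02,-0.05,0,0,1,0.016,-0.048,0,0,1,0,0,0,0,1,0,0,0,0,1,0,0,0,0]

```text
time: 2.35
position: [0.4903, 0.03, 0.2224]
tool_rot: [1.0, 0.003, -0.0, 0.0]
ft_force: [-0.2, -0.2, 0.3]
grip_width: 0.087
grip_force: 0.0
```

```bash
cat > st.py <<'E'
from h import *
from scipy.spatial.transform import Rotation as R
np.set_printoptions(suppress=True,precision=4)
o=status.get_obs();m=R.from_quat(o['tool_rot']).as_matrix()
print(o['time'],np.array(o['position']),'yaw x',np.degrees(np.arctan2(m[1,0],m[0,0])),'z',m[:,2],'q',np.array(o['q']),'F',np.array(o['ft_force']),o['grip_width'],o['grip_force'])
E
python3 st.py
```

```text
2.35 [0.4903 0.03   0.2224] yaw x 0.34313410674939804 z [-0.0007 -0.0002 -1.    ] q [-0.1666  0.3489  1.7607 -0.0003  1.0326  1.3983] F [-0.1744 -0.2085  0.2763] 0.08700771428831862 0.0
```

Request:
arm_command:
  deltas: [1,0.006,0,0.022,0,1,0,0,0.022,0,1,0,0,0.022,0,1,0,0,0.022,0,1,0,0,0.022,0,1,0,0,0.021,0,1,0,0,0,0,1,0,0,0,0,-1,0,0,0,0,-1,0,0,0,0,-1,0,0,0,0,-1,0,0,0,0]
  newtons: 45

```text
time: 3.85
position: [0.4967, 0.0313, 0.0917]
tool_rot: [1.0, 0.004, 0.0, 0.0]
ft_force: [0.3, 0.6, 0.6]
grip_width: 0.0553
grip_force: 0.0
```

Request:
arm_command:
  deltas: [-1,0,0,0,0,-1,0,0,0,0,-1,0,0,0,0,-1,0,0,0,0]

```text
time: 4.35
position: [0.4968, 0.0312, 0.0915]
tool_rot: [1.0, 0.004, 0.0, -0.0]
ft_force: [1.2, -0.8, -0.2]
grip_width: 0.0197
grip_force: 44.9
```

```bash
python3 st.py
```

```text
4.35 [0.4968 0.0312 0.0915] yaw x 0.4383989469857229 z [ 0.0002  0.     -1.    ] q [-0.1622  0.5708  1.8644  0.0001  0.7061  1.4009] F [ 1.1926 -0.7955 -0.1911] 0.01965769112829749 44.92845014669001
```

Request:
arm_command:
  deltas: [-1,0,0,-0.01,0,-1,0,0,-0.025,0,-1,0,0,-0.035,0,-1,0,0,-0.04,0,-1,0,0,-0.04,0,-1,0,0,-0.03,0,-1,0,0,0,0]

```text
time: 5.22
position: [0.4979, 0.0311, 0.2739]
tool_rot: [1.0, 0.004, 0.003, 0.0]
ft_force: [1.4, 0.2, -2.9]
grip_width: 0.0194
grip_force: 44.9
```

Request:
arm_command:
  deltas: [-1,-0.003,-0.02,0,0,-1,-0.003,-0.035,0,0,-1,-0.003,-0.04,0,0,-1,-0.003,-0.04,0,0,-1,-0.004,-0.04,0,0,-1,-0.003,-0.04,0,0,-1,-0.004,-0.035,0,0,-1,0,0,0,0.05,-1,0,0,0,0.05,-1,0,0,0,0,-1,0,0,0,0,-1,0,0,0,0]

```text
time: 6.72
position: [0.4715, 0.2808, 0.2711]
tool_rot: [0.999, -0.046, -0.0, 0.0]
ft_force: [-0.2, -0.2, -2.6]
grip_width: 0.0196
grip_force: 44.9
```

```bash
python3 st.py; python3 - <<'E'
from h import *
t,dt=cap('top');s,ds=cap('scene')
cv2.imwrite('pics/c2.png',cv2.cvtColor(np.hstack([cv2.resize(a,None,fx=2,fy=2,interpolation=cv2.INTER_CUBIC) for a in(s[130:280,240:420],t[130:280,150:330])]),cv2.COLOR_RGB2BGR))
W=cloud('scene',ds);z=W[...,2]
E
```

```text
6.725 [0.4715 0.2808 0.2711] yaw x -5.278841224766811 z [-0.0008 -0.0003 -1.    ] q [ 0.3334  0.3693  1.5653 -0.      1.2079  1.9964] F [-0.241  -0.2016 -2.6265] 0.019574356730548987 44.93610047735274
```

View pics/c2.png

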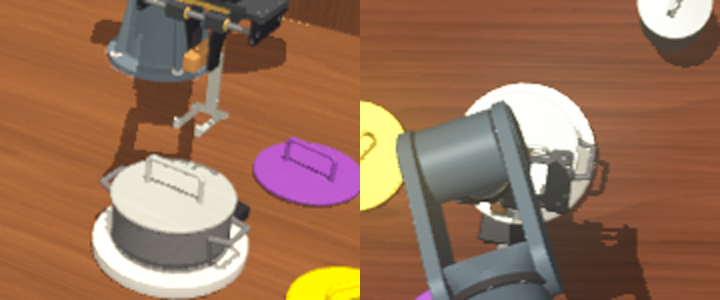

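The left half shows the lifter held upright behind the lid's loop, fork at crop (195,123) and bar at (175,175). The lid has not moved.

Request:
arm_command:
  deltas: [-1,0,-0.003,0.017,0,-1,0,0,0.017,0,-1,0,0,0.017,0,-1,0,0,0.0165,0,-1,0,0,0,0,-1,0,0,0,0]

```text
time: 7.58
position: [0.4725, 0.2842, 0.2047]
tool_rot: [0.999, -0.046, 0.001, -0.0]
ft_force: [-0.1, 0.3, -2.6]
grip_width: 0.0197
grip_force: 44.9
```

```bash
python3 st.py; python3 - <<'E'
from h import *
s,ds=cap('scene')
W=cloud('scene',ds);x,y,z=W[...,0],W[...,1],W[...,2]
m=(abs(y-.284)<.05)&(x>.4)&(x<.512)&(z>.108)&(z<.2);
P=W[m];print('fork tips x max,z',np.percentile(P[:,0],[50,99]))
q=P[P[:,0]>.478];print(len(q),np.percentile(q[:,2],[5,50,95]),np.percentile(q[:,1],[5,50,95]))
m=(abs(y-.28)<.06)&(x>.522)&(x<.56)&(z>.125)&(z<.155);P=W[m];print('bar',P.mean(0),np.percentile(P[:,1],[2,98]),line(P))
cv2.imwrite('pics/c3.png',cv2.cvtColor(cv2.resize(s[150:280,260:400],None,fx=4,fy=4,interpolation=cv2.INTER_CUBIC),cv2.COLOR_RGB2BGR))
E
```

```text
7.575 [0.4725 0.2842 0.2047] yaw x -5.283218850484962 z [ 0.0012  0.0005 -1.    ] q [0.3387 0.4507 1.6389 0.     1.0507 2.0017] F [-0.052   0.2958 -2.6425] 0.019659071170018246 44.936003498733044
fork tips x max,z [0.44075458 0.50166576]
30 [0.11621876 0.12106501 0.12944268] [0.26248252 0.29701202 0.30342219]
bar [0.53561682 0.28226041 0.14214391] [0.2380624  0.32525208] 85.44737
```

View pics/c3.png

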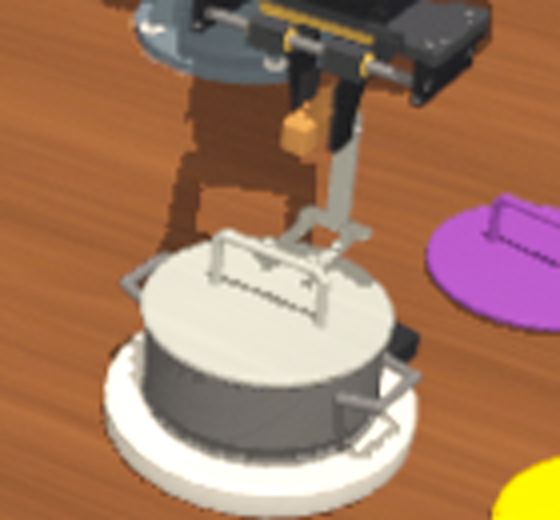

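The fork is level behind the loop, at crop (330,245). Its prongs lie between the uprights at (217,255) and (322,300). The measured heights agree: tips about 0.127, bar about 0.143.

Request:
arm_command:
  deltas: [-1,0.01,0,0,0,-1,0.01,0,0,0,-1,0.01,0,0,0,-1,0.01,0,0,0,-1,0.01,0,0,0,-1,0.011,0,0,0,-1,0,0,0,0,-1,0,0,0,0]

```text
time: 8.62
position: [0.5322, 0.2784, 0.2039]
tool_rot: [0.999, -0.046, -0.001, 0.0]
ft_force: [-0.2, -0.0, -2.9]
grip_width: 0.0194
grip_force: 44.9
```

Request:
arm_command:
  deltas: [-1,0,0,-0.005,0,-1,0,0,-0.005,0,-1,0,0,-0.004,0,-1,0,0,-0.004,0,-1,0,0,-0.004,0,-1,0,0,-0.003,0,-1,0,0,-0.003,0,-1,0,0,-0.002,0,-1,0,0,0,0]

```text
time: 9.75
position: [0.5327, 0.2784, 0.234]
tool_rot: [0.999, -0.046, 0.0, -0.0]
ft_force: [-0.5, -1.0, -6.3]
grip_width: 0.0196
grip_force: 44.9
```

```bash
python3 st.py; python3 - <<'E'
from h import *
s,ds=cap('scene')
W=cloud('scene',ds);x,y,z=W[...,0],W[...,1],W[...,2]
m=(abs(y-.28)<.075)&(abs(x-.53)<.075)&(z>.085)&(z<.125);P=W[m];A=np.c_[P[:,:2],np.ones(len(P))];c=np.linalg.lstsq(A,P[:,2],rcond=None)[0];print('lid plane slope',c[:2],'z at ctr',c@[.532,.279,1])
cv2.imwrite('pics/c4.png',cv2.cvtColor(cv2.resize(s[150:280,260:400],None,fx=4,fy=4,interpolation=cv2.INTER_CUBIC),cv2.COLOR_RGB2BGR))
E
```

```text
9.75 [0.5327 0.2784 0.234 ] yaw x -5.286540011602995 z [ 0.  0. -1.] q [0.2958 0.4824 1.482  0.     1.1771 1.9589] F [-0.4933 -1.0307 -6.2704] 0.01959929620451618 44.93774886243045
lid plane slope [-0.03697537 -0.02831635] z at ctr 0.1104915895601319
```

View pics/c4.png

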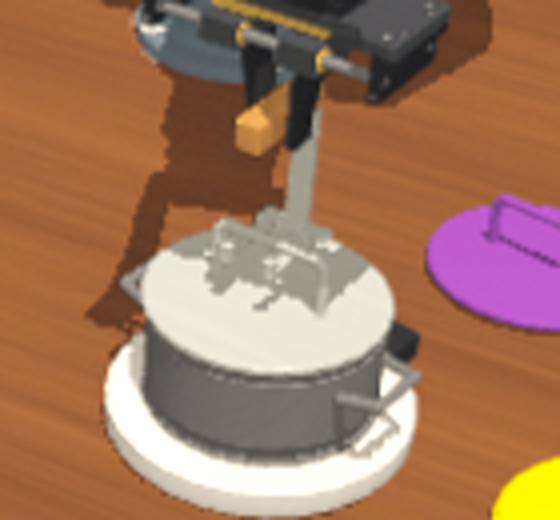

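The bar lies in the fork, and the wrist force (about 6.3 N) shows the lid is carried. I lift higher, look, then carry.

Request:
arm_command:
  deltas: [-1,0,0,-0.003,0,-1,0,0,-0.006,0,-1,0,0,-0.008,0,-1,0,0,-0.01,0,-1,0,0,-0.01,0,-1,0,0,-0.01,0,-1,0,0,-0.008,0,-1,0,0,-0.005,0,-1,0,0,-0.003,0,-1,0,0,0,0]

```text
time: 11.05
position: [0.5327, 0.2784, 0.2971]
tool_rot: [0.999, -0.046, 0.0, -0.0]
ft_force: [-0.7, -0.0, -6.4]
grip_width: 0.0197
grip_force: 44.9
```

Request:
arm_command:
  deltas: [-1,0.001,0.005,0,0,-1,0.002,0.01,0,0,-1,0.0025,0.015,0,0,-1,0.0035,0.02,0,0,-1,0.0035,0.02,0,0,-1,0.0035,0.02,0,0,-1,0.0035,0.02,0,0,-1,0.0035,0.02,0,0,-1,0.0035,0.02,0,0,-1,0.0035,0.02,0,0,-1,0.0035,0.02,0,0,-1,0.0035,0.02,0,0]

```text
time: 12.55
position: [0.5503, 0.0646, 0.297]
tool_rot: [0.999, -0.046, 0.0, 0.0]
ft_force: [0.1, -0.1, -6.1]
grip_width: 0.0195
grip_force: 44.9
```

Request:
arm_command:
  deltas: [-1,0.0035,0.02,0,0,-1,0.0035,0.02,0,0,-1,0.0035,0.02,0,0,-1,0.0035,0.02,0,0,-1,0.0035,0.02,0,0,-1,0.0035,0.02,0,0,-1,0.0035,0.02,0,0,-1,0.0035,0.02,0,0,-1,0.0035,0.02,0,0,-1,0.0035,0.02,0,0,-1,0.0035,0.02,0,0,-1,0.0035,0.02,0,0]

```text
time: 14.05
position: [0.57, -0.1783, 0.297]
tool_rot: [0.999, -0.046, -0.0, -0.0]
ft_force: [1.2, -0.3, -6.8]
grip_width: 0.0196
grip_force: 44.9
```

Request:
arm_command:
  deltas: [-1,0.0035,0.02,0,0,-1,0.003,0.018,0,0,-1,0.002,0.015,0,0,-1,0.0015,0.012,0,0,-1,0.001,0.008,0,0,-1,0.0005,0.005,0,0,-1,0.0005,0.003,0,0,-1,0,0,0,0,-1,0,0,0,0,-1,0,0,0,0,-1,0,0,0,0]

```text
time: 15.42
position: [0.5745, -0.2585, 0.2971]
tool_rot: [0.999, -0.046, 0.0, -0.0]
ft_force: [0.2, 0.6, -6.3]
grip_width: 0.0196
grip_force: 44.9
```

```bash
python3 st.py; cat > lid.py <<'E'
from h import *
import sys
s,ds=cap('scene')
W=cloud('scene',ds);x,y,z=W[...,0],W[...,1],W[...,2];hsv=cv2.cvtColor(s,cv2.COLOR_RGB2HSV)
zf=float(sys.argv[1]);cx,cy=.575,-.26
m=(abs(y-cy)<.11)&(abs(x-cx)<.11)&(abs(z-zf)<.018)&(hsv[...,1]<80);P=W[m];A=np.c_[P[:,:2],np.ones(len(P))]
c=np.linalg.lstsq(A,P[:,2],rcond=None)[0];k=abs(A@c-P[:,2])<.004;c=np.linalg.lstsq(A[k],P[k,2],rcond=None)[0];zc=c@[cx,cy,1];print('slope',c[:2],'z',zc)
mm=np.zeros(m.shape,np.uint8);v,u=np.nonzero(m);mm[v[k],u[k]]=255
ct=max(cv2.findContours(cv2.morphologyEx(mm,cv2.MORPH_CLOSE,np.ones((5,5))),0,2)[0],key=cv2.contourArea)
H=cv2.convexHull(ct)[:,0];Q=rays('scene',H,zc);(a,b),r=cv2.minEnclosingCircle((Q[:,:2]*1000).astype(np.float32));print('circle',a,b,r,'ellipse',cv2.fitEllipse((Q[:,:2]*1000).astype(np.float32)))
u,v=H.mean(0).astype(int);cv2.imwrite('pics/'+sys.argv[2],cv2.cvtColor(cv2.resize(s[max(0,v-85):v+75,max(0,u-80):u+100],None,fx=3,fy=3,interpolation=cv2.INTER_CUBIC),cv2.COLOR_RGB2BGR))
E
python3 lid.py .174 c5.png
```

```text
15.425 [ 0.5745 -0.2585  0.2971] yaw x -5.268878655464241 z [ 0.  0. -1.] q [-0.6     0.4639  1.3288  0.      1.3489  1.0627] F [ 0.1606  0.6162 -6.2529] 0.0195536074957551 44.93763891980052
slope [-0.00048792 -0.01284759] z 0.1743673423799649
circle 580.3855590820312 -252.88082885742188 89.76988983154297 ellipse ((579.047119140625, -252.529052734375), (171.73280334472656, 179.1628875732422), 150.74783325195312)
```

View pics/c5.png

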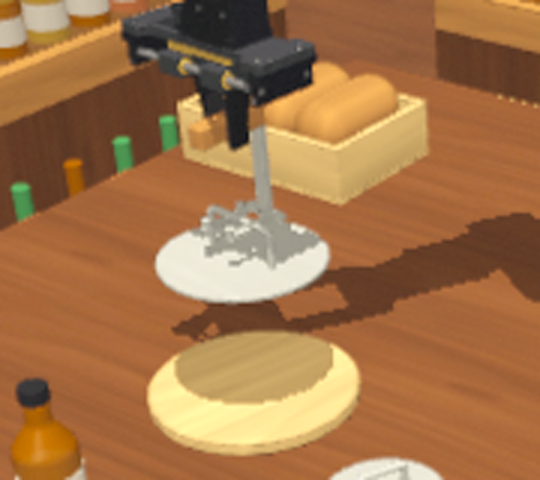

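The lid hangs level over the board, at crop (243,255), with its shadow on the board at (255,365). Measured in the same camera, lid and board agree in the centre. I lower it now.

Request:
arm_command:
  deltas: [-1,0,0,0.005,0,-1,0,0,0.01,0,-1,0,0,0.015,0,-1,0,0,0.015,0,-1,0,0,0.015,0,-1,0,0,0.015,0,-1,0,0,0.015,0,-1,0,0,0.015,0,-1,0,0,0.01,0,-1,0,0,0.008,0,-1,0,0,0.005,0,-1,0,0,0.003,0]

```text
time: 16.98
position: [0.5746, -0.2588, 0.166]
tool_rot: [0.999, -0.046, 0.0, 0.0]
ft_force: [-0.8, 0.4, -5.7]
grip_width: 0.0196
grip_force: 44.9
```

Request:
arm_command:
  deltas: [-1,0,0,0.002,0,-1,0,0,0.002,0,-1,0,0,0.002,0,-1,0,0,0.002,0,-1,0,0,0.002,0,-1,0,0,0.002,0,-1,0,0,0.002,0,-1,0,0,0.002,0,-1,0,0,0.002,0,-1,0,0,0.002,0,-1,0,0,0.003,0,-1,0,0,0,0]

```text
time: 18.48
position: [0.5742, -0.2586, 0.1427]
tool_rot: [0.999, -0.046, -0.0, -0.0]
ft_force: [-0.3, -0.8, -2.8]
grip_width: 0.0193
grip_force: 44.9
```

```bash
python3 st.py;python3 lid.py .033 c6.png
```

```text
18.475 [ 0.5742 -0.2586  0.1427] yaw x -5.282946367625352 z [-0.0007  0.0005 -1.    ] q [-0.6003  0.6283  1.4918  0.      1.0224  1.0627] F [-0.2546 -0.7862 -2.8318] 0.019332470349202956 44.93608793243766
slope [ 0.00258682 -0.00290665] z 0.032525844520882
circle 578.59765625 -254.72694396972656 88.49446105957031 ellipse ((577.8713989257812, -254.07838439941406), (172.7344512939453, 176.39671325683594), 135.59005737304688)
```

View pics/c6.png

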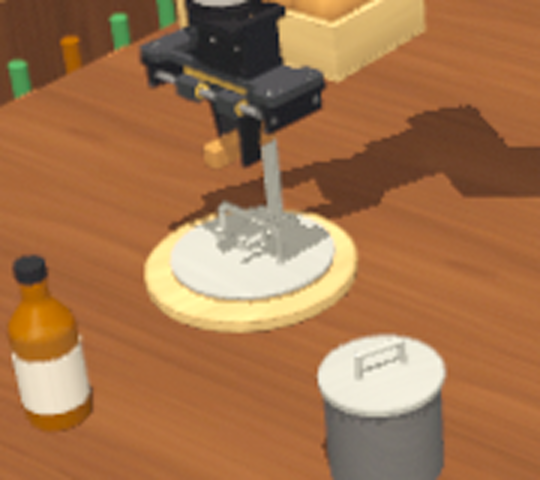

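The lid lies flat on the board, at crop (253,253), with the board's margin all round it. The wrist carries only the lifter again. I lower 2 mm more, then withdraw backwards, up, and back to the bare counter.

Request:
arm_command:
  deltas: [-1,0,0,0.002,0,-1,-0.004,0,0,0,-1,-0.008,0,0,0,-1,-0.01,0,0,0,-1,-0.01,0,0,0,-1,-0.01,0,0,0,-1,-0.01,0,0,0,-1,-0.01,0,0,0,-1,-0.005,0,0,0,-1,0,0,0,0]

```text
time: 19.77
position: [0.5074, -0.2526, 0.1411]
tool_rot: [0.999, -0.046, 0.0, -0.0]
ft_force: [-0.1, 0.0, -2.7]
grip_width: 0.0197
grip_force: 44.9
```

Request:
arm_command:
  deltas: [-1,0,0,-0.01,0,-1,0,0,-0.02,0,-1,0,0,-0.03,0,-1,0,0,-0.03,0,-1,0,0,-0.02,0,-1,0,0,-0.01,0,-1,0,0,0,0]

```text
time: 20.65
position: [0.5081, -0.2527, 0.2618]
tool_rot: [0.999, -0.046, 0.001, 0.001]
ft_force: [-0.3, -0.7, -2.8]
grip_width: 0.0198
grip_force: 44.9
```

Request:
arm_command:
  deltas: [-1,-0.002,-0.015,0,0,-1,-0.004,-0.03,0,0,-1,-0.005,-0.04,0,0,-1,-0.005,-0.04,0,0,-1,-0.005,-0.04,0,0,-1,-0.005,-0.04,0,0,-1,-0.005,-0.04,0,0,-1,-0.004,-0.025,0,0,-1,0,-0.01,0,0,-1,0,0,0,0,-1,0,0,0,0]

```text
time: 22.02
position: [0.4988, 0.0287, 0.2608]
tool_rot: [0.999, -0.046, -0.0, 0.0]
ft_force: [-0.2, 0.7, -3.3]
grip_width: 0.0197
grip_force: 44.9
```

```bash
python3 st.py;python3 - <<'E'
from h import *
s,ds=cap('scene');W=cloud('scene',ds);m=(abs(W[...,0]-.495)<.07)&(abs(W[...,1]-.03)<.05)&(W[...,2]>.02)
P=W[m];print(len(P),'lowest of lifter',np.percentile(P[:,2],[0,1,3,50]))
E
```

```text
22.025 [0.4988 0.0287 0.2608] yaw x -5.3198146446305845 z [-0.0003 -0.0005 -1.    ] q [-0.1662  0.3102  1.6934 -0.0006  1.1383  1.4977] F [-0.2356  0.6947 -3.2522] 0.019730460861129406 44.93603744544089
4134 lowest of lifter [0.16795298 0.17429629 0.17925049 0.46357187]
```

Request:
arm_command:
  deltas: [-1,0,0,0.01,0,-1,0,0,0.02,0,-1,0,0,0.03,0,-1,0,0,0.03,0,-1,0,0,0.03,0,-1,0,0,0.02,0,-1,0,0,0.014,0,-1,0,0,0.006,0,-1,0,0,0.003,0,-1,0,0,0.003,0,-1,0,0,0.001,0,-1,0,0,0,0]

```text
time: 23.58
position: [0.4988, 0.0295, 0.0943]
tool_rot: [0.999, -0.046, 0.0, 0.0]
ft_force: [0.4, 0.6, -2.9]
grip_width: 0.0193
grip_force: 44.9
```

Request:
arm_command:
  deltas: [-1,0,0,0.001,0,-1,0,0,0.001,0,-1,0,0,0,0]

```text
time: 23.95
position: [0.4986, 0.0295, 0.092]
tool_rot: [0.999, -0.046, -0.0, -0.0]
ft_force: [0.5, 0.7, -2.6]
grip_width: 0.0196
grip_force: 44.9
```

Request:
arm_command:
  deltas: [-1,0,0,0.0005,0,-1,0,0,0.0005,0,-1,0,0,0,0]

```text
time: 24.32
position: [0.4989, 0.0294, 0.0914]
tool_rot: [0.999, -0.046, 0.0, 0.0]
ft_force: [-0.4, -0.6, 2.2]
grip_width: 0.0197
grip_force: 44.9
```

Request:
arm_command:
  deltas: [0,0,0,0,0,0,0,0,0,0,0.5,0,0,0,0,1,0,0,0,0,1,0,0,0,0,1,0,0,0,0]

```text
time: 25.08
position: [0.4986, 0.0295, 0.091]
tool_rot: [0.999, -0.046, -0.0, 0.0]
ft_force: [0.3, -0.2, -0.3]
grip_width: 0.0718
grip_force: 0.0
```

Request:
arm_command:
  deltas: [1,0,0,-0.01,0,1,0,0,-0.02,0,1,0,0,-0.03,0,1,0,0,-0.04,0,1,0,0,-0.04,0,1,0,0,-0.04,0,1,-0.04,0,0,0,1,-0.03,0,0,0,1,0,0,0,0,1,0,0,0,0]

```text
time: 26.32
position: [0.4301, 0.0357, 0.2718]
tool_rot: [0.999, -0.046, 0.001, 0.0]
ft_force: [0.5, -0.1, -1.3]
grip_width: 0.0869
grip_force: 0.0
```

```bash
python3 st.py;python3 lid.py .033 c7.png; python3 - <<'E'
from h import *
cap('scene','end.png')
t,d=cap('top');W=cloud('top',d);m=(abs(W[...,2]-.032)<.008)&(abs(W[...,0]-.575)<.12)&(abs(W[...,1]+.26)<.12)&(cv2.cvtColor(t,cv2.COLOR_RGB2HSV)[...,1]<60)
v,u=np.nonzero(m);Q=rays('top',np.c_[u,v],.03);print('top lid',len(Q),cv2.minEnclosingCircle((Q[:,:2]*1000).astype(np.float32)) if len(Q) else '')
E
```

```text
26.325 [0.4301 0.0357 0.2718] yaw x -5.289945271921619 z [ 0.0027 -0.0004 -1.    ] q [-0.1773  0.1948  1.8283  0.      1.1158  1.4858] F [ 0.5448 -0.1209 -1.3077] 0.08694275866068472 0.0
slope [ 0.00375969 -0.00265395] z 0.03262860883729305
circle 578.0831909179688 -253.19354248046875 88.94792938232422 ellipse ((577.9656982421875, -253.8578338623047), (172.5995635986328, 176.04371643066406), 137.76376342773438)
top lid 2414 ((573.4712524414062, -255.0830841064453), 106.37834167480469)
```

View pics/end.png

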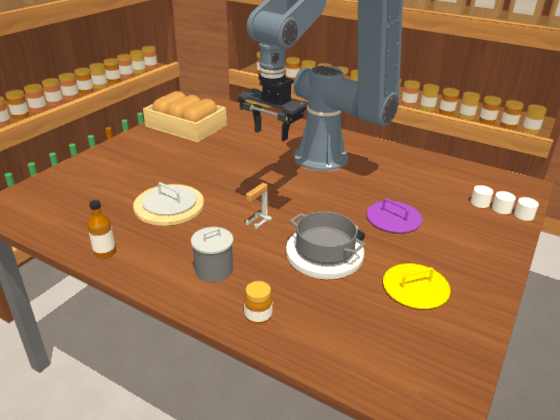

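The lid lies in the middle of the board at (169,201), the lifter stands upright at (259,205), and the small pot at (213,253) is where it was. The robot touches nothing.

```bash
python3 -c "
from rig import order;print(order.hand_in())"
```

```text
the job is handed in; nothing more can be done
None
```

The job is handed in after about 26 s of robot time: the hot lid lies flat in the middle of the board to within a few mm, the lifter stands upright on the bare counter, and the small pot was left alone.

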